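Fit the green filter wheel on the keyed hub of the microscope's filter drive

TASK

Fit the filter wheel with the green collar onto the upright hub of the filter drive: turn it so that the keyway in its bore meets the hub's yellow key, slide it down until it sits flat and fully home on the dark flange, and let go. Lower it rather than drop it, and leave the amber and blue wheels where they lie.

Things in the scene. Friction and masses are not known exactly. Their poses are not given: they have to be found in the camera images.
- green_wheel: Toothed aluminium disc 100 mm wide, 6 thick, lying flat. Green octagonal collar round the bore: 46 mm across flats, from 6 to 40 mm above the underside; grip it from above across y. Bore 34 mm, right through. Keyway: slot 14 mm wide from the bore towards +x, through collar and disc, ending 27 mm from the axis; black line behind it. Origin: centre of underside; z up; x to keyway. 0.11-0.22 kg.
- hub_seat (a point): Centre of the dark flange's top face (72 mm wide, 66 mm above table) on a fixed finned aluminium box 150 x 130. Steel post: 26 mm diameter for 30 mm, then tapering to 10 mm at its top, 48 mm up. Yellow key on the post: 7 mm wide, out to 22 mm from the axis towards +x, 25 mm high, roof-shaped top. z up. Seated, the wheel's origin is here and its x along this x (play 4 mm, 10 degrees).
- amber_wheel: The same kind of wheel with an orange-amber collar and filters; same size and axes. To be left alone.
- blue_wheel: The same kind of wheel with a blue collar and filters; same size and axes. To be left alone.
Things that resemble listed ones, but are neither listed nor needed, are in the scene too. Leave any turquoise look-alike of the green_wheel alone.

How it is judged:
By the outcome, as a careful person would: the job done as asked, in the order asked, and still so for the second after the job is handed in, with the robot touching nothing.
It also fails if it takes over 35 s, if anything falls off the work surface, if the arm or the gripper's body presses on something with over 40 N, if the wrist force passes 120 N, or if a joint passes its speed limit or range.

ROBOT

A 7-joint arm with a two-finger parallel gripper is mounted at the origin on the work surface. World frame = base frame: x ahead of the robot, y to its left, z up, the work surface at z = 0. Lengths are in m, angles in rad, forces in N, time in s.
With the tool pointing down it reaches from about 0.35 to 0.9 m from the base axis. Payload 8.1 kg.
Tool frame: the origin (TCP) lies on the centre line of the jaws, within the pads' length; the fingertips stand 19 mm ahead of it and the grasp point (between the pads) is the TCP; z points along the fingers, y is the direction in which the jaws open and shut (so a half turn about z gives the same grasp; the last joint's range is limited). The gripper opens to 92 mm and grips with 3 to 60 N. Pads are 19 mm wide; open, the fingers measure 130 mm over their backs; the gripper's body (75 mm by 190 mm) begins 47 mm behind the grasp point.
Start: joints at [1.201, 0.434, 0.025, 1.573, -0.012, 1.134, -0.075], TCP at [0.165, -0.603, 0.214] pointing down, gripper open.
Joint ranges: [-2.62, 2.62], [-0.44, 2.09], [-1.27, 1.32], [0.08, 2.57], [-1.32, 4.46], [0.12, 2], [-2.74, 2.74]. Speed limits (rad/s): [2.22, 2.22, 3.01, 3.01, 3.14, 3.14, 3.14].

INTERFACE

Orientations are given as a rotation vector (axis times angle).
In Python, from cell import monitor, imaging, workorder, outline_of gives the robot as it stands.
- The arm moves only by the tool move_arm, never from a script. Its argument "series" is a list of rows, each a list of 6 numbers: the shift along the world's x, y, z in cm, then the turn, a rotation vector about the world's x, y, z in degrees. A call has 1 to 8 rows; each row shifts and turns the commanded pose from where the row before left it; what a row does not reach is not made up. A row lasts 1/10 s, in which the tool goes at most 50 mm and 8.59 degrees, less where a joint would pass 70% of its speed; a pose out of reach is approached as far as the arm can. A call with a gripper value outside its range is refused whole. "grip" is the opening, from 0 (shut) to 1 (fully open), set as the call begins (left out, the last holds). The fingers move at their own pace and stop on an object; "force" is the grip in N (left out, the last holds). Time passes only in rows, so rows that do not move let the fingers close. It gives the time, the measured TCP pose, the force and the opening at its end, in the units of the state.
- monitor.observe(): the state, without advancing time (a new reading comes with each control period).
- imaging.get_image(name): name is "scene" or "top"; returns a dict with "color" (400x640x3 uint8, red, green, blue), "fx", "fy", "cx", "cy" (pixels), "rvec" (rotation vector, rad) and "tvec" (3), from world to camera coordinates, as OpenCV has them. Camera axes: x right, y down, z forward; pixel columns grow to the right and rows downward; lengths in m; the calibration is good to about 2 mm. A picture is of the moment at which its call begins. There is no depth.
- workorder.sign_off(): hands the job in, once; it reports no verdict.
Trained networks look in the newest picture that a camera, given by its name, has taken for a name from the list of things; names that differ only in an ending like _2 or _b are one class to them, and where a whole thing is asked for, a point or a joint stands for the part that bears it (a point fixed in the world has none). Each returns a list of dicts, best first, with "p" (0 to 1); they miss things now and then, are a little off and sometimes report something else, mostly with a low value. They report only what shows in the picture. A call takes as long as a camera call. They do not tell look-alikes from the thing itself.
- outline_of(camera, thing): "mask" (400x640 bool, what is visible of it) and "rect" ([left, top, width, height] in pixels, round what is visible of it).
The state is a dict: "clock": time; "joints": joint angles; "dq": joint speeds; "joint_efforts": joint torques, N m; "position": TCP position; "ee_rot": TCP orientation; "force": force on the tool from outside, world axes, zero at the start; "ft_torque": the same for the moment, N m; "width": opening from 0.0 (shut) to 1.0 (fully open).
Only numpy, scipy, OpenCV 4.12 (cv2) and the standard library are available. Lean on these libraries where they do the work, as an engineer would, in place of code of your own. Each camera call takes 0.05 s, during which the arm holds its last target. There are 200 camera calls.

## Working session

There is one attempt and no reset: what is moved stays moved. The work goes in short steps, Python scripts to look and compute and a tool call to move; the robot and the scene stay as the last step left them, time stands still between calls to the robot, and variables do not carry over. Pictures are saved under pics/ and viewed, about 8 in all and at most 12, crops included, and the job is handed in when it is done.

Besides the shell and the picture viewer there is one more tool, called after "Emit:" as name(argument=value, ...), one argument or row to a line, values as JSON. move_arm: Moves the arm, as the interface text tells. Its arguments: {"type":"object","properties":{"series":{"type":"array"},"grip":{"type":"number"},"force":{"type":"number"}},"required":["series"]}

```bash
mkdir -p pics; python3 - <<'E'
from cell import monitor, imaging, outline_of
import cv2
s=monitor.observe();print({k:s[k] for k in('clock','position','ee_rot','width','force')})
for n in('scene','top'):
    d=imaging.get_image(n);cv2.imwrite(f'pics/{n}0.png',d['color'][:,:,::-1]);print(n,d['fx'],d['fy'],d['cx'],d['cy'],d['rvec'],d['tvec'])
    for t in('green_wheel','hub_seat'):
        for o in outline_of(n,t)[:4]:print(n,t,o['p'],o['rect'])
E
```

```text
{'clock': 0.0, 'position': array([ 0.16456141, -0.60239534,  0.21324232]), 'ee_rot': array([-3.11216424e+00, -4.17513706e-01,  5.78533730e-04]), 'width': 1.0013012402316632, 'force': array([-0.76014433, -0.39444777, -0.74925794])}
scene 459.3786365842868 459.3786365842868 327.3760780348465 201.9484456765592 [ 1.59663502  2.11251581 -0.74423629] [ 0.19336462 -0.34140472  1.52876056]
scene green_wheel 0.96 [234.0, 224.5, 36.0, 33.3]
scene green_wheel 0.96 [183.7, 209.0, 39.3, 35.4]
scene hub_seat 0.94 [382.2, 192.3, 68.4, 65.6]
top 370.50637251235537 370.50637251235537 317.558051527451 197.39081365717342 [ 2.15162419 -2.12393733  0.13882387] [-0.06461896  0.54517425  0.72401516]
top green_wheel 0.9 [369.3, 132.3, 47.0, 41.5]
top green_wheel 0.86 [438.1, 134.8, 46.3, 44.0]
top hub_seat 0.97 [160.4, 182.3, 83.2, 78.7]
```

View pics/scene0.png

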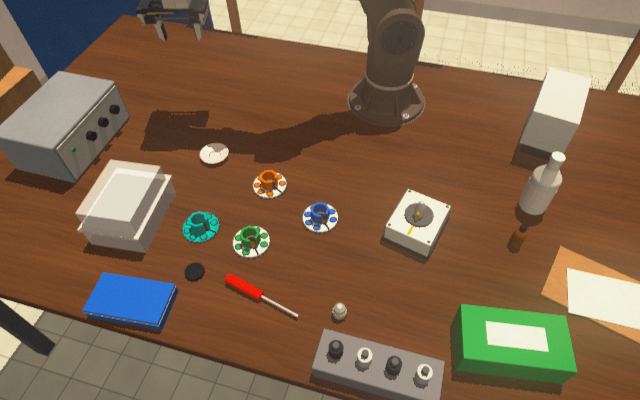

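View pics/top0.png

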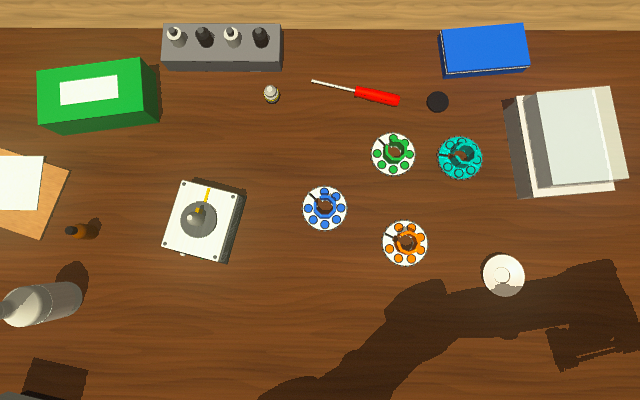

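The green wheel is at about top (393,153) and scene (251,241). The turquoise look-alike is at top (460,158), and the hub post is at top (200,218). I'll triangulate these and zoom in.

```bash
cat >h.py <<'E'
import numpy as np,cv2
from cell import monitor, imaging, outline_of
def cam(d):
    K=np.array([[d['fx'],0,d['cx']],[0,d['fy'],d['cy']],[0,0,1.]]);R=cv2.Rodrigues(np.array(d['rvec'],float))[0];t=np.array(d['tvec'],float)
    return K,R,t
def plane(d,uv,z):
    K,R,t=cam(d);c=-R.T@t;r=R.T@np.linalg.solve(K,[uv[0],uv[1],1.]);return c+r*(z-c[2])/r[2]
def tri(d1,p1,d2,p2):
    P=[]
    for d in(d1,d2):
        K,R,t=cam(d);P.append(K@np.c_[R,t])
    X=cv2.triangulatePoints(P[0],P[1],np.array(p1,float).reshape(2,1),np.array(p2,float).reshape(2,1))[:,0];return X[:3]/X[3]
def proj(d,X):
    K,R,t=cam(d);p=K@(R@np.array(X)+t);return p[:2]/p[2]
E
python3 - <<'E'
from h import *
S=imaging.get_image('scene');T=imaging.get_image('top')
def cen(cam,thing,u):
    o=min(outline_of(cam,thing)[:4],key=lambda o:abs(o['rect'][0]+o['rect'][2]/2-u));ys,xs=np.nonzero(o['mask']);return o,np.array([xs.mean(),ys.mean()])
for th,us,ut in(('green_wheel',251,393),('hub_seat',417,200)):
    o,a=cen('scene',th,us);p,b=cen('top',th,ut);print(th,a,b,o['p'],p['p'],'tri',tri(S,a,T,b),'z0',plane(T,b,.006),plane(S,a,.006))
# green collar colour centroid
for n,d,(u,v) in(('scene',S,(251,241)),('top',T,(393,153))):
    hsv=cv2.cvtColor(d['color'],cv2.COLOR_RGB2HSV);m=cv2.inRange(hsv,(45,90,30),(75,255,255));
    m2=np.zeros_like(m);m2[v-28:v+28,u-28:u+28]=m[v-28:v+28,u-28:u+28];ys,xs=np.nonzero(m2);print(n,xs.mean(),ys.mean(),xs.min(),xs.max(),ys.min(),ys.max())
crops=[cv2.resize(d['color'][v-r:v+r,u-r:u+r],(390,290 if 0 else 390),interpolation=cv2.INTER_CUBIC) for d,u,v,r in((T,393,153,26),(T,202,215,45))]
cv2.imwrite('pics/crop1.png',np.hstack(crops)[:,:,::-1])
E
```

```text
green_wheel [251.02159827 240.97408207] [392.39358799 154.12482947] 0.61 0.95 tri [ 0.64883771 -0.21900903  0.00341042] z0 [ 0.6482534  -0.21895471  0.006     ] [ 0.65032405 -0.21771199  0.006     ]
hub_seat [416.26891582 223.31084179] [203.42690294 221.69532823] 0.57 0.71 tri [0.49432105 0.18004099 0.02375743] z0 [0.49539796 0.18672617 0.006     ] [0.48129195 0.17985318 0.006     ]
scene 249.3957345971564 237.6611374407583 235 266 225 254
top 394.3818770226537 153.73139158576052 373 412 134 172
```

View pics/crop1.png

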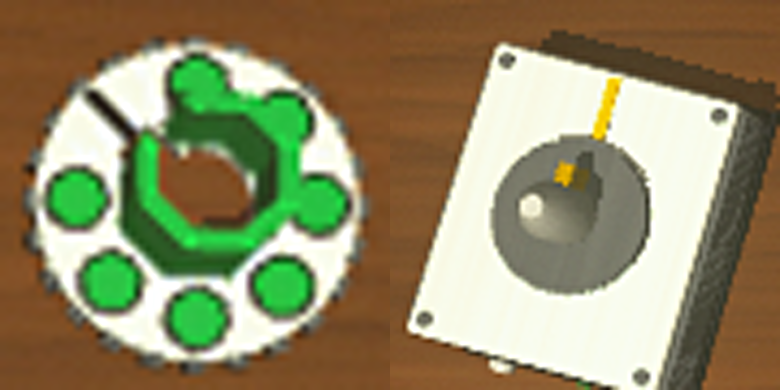

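```bash
python3 - <<'E'
from h import *
S=imaging.get_image('scene');T=imaging.get_image('top')
def ell(d,u,v,r,f,nm):
    c=d['color'][v-r:v+r,u-r:u+r];hsv=cv2.cvtColor(c,cv2.COLOR_RGB2HSV);m=f(hsv).astype(np.uint8)
    n,l,st,ce=cv2.connectedComponentsWithStats(m);k=1+st[1:,4].argmax();m=(l==k).astype(np.uint8)
    cn=max(cv2.findContours(m,cv2.RETR_EXTERNAL,cv2.CHAIN_APPROX_NONE)[0],key=len);h=cv2.convexHull(cn)
    e=cv2.fitEllipse(cn if nm[0]=='w' else h);print(nm,np.array(e[0])+[u-r,v-r],e[1],e[2]);return np.array(e[0])+[u-r,v-r]
W=lambda h:~((h[...,0]<20)&(h[...,1]>90))
F=lambda h:(h[...,2]<150)&(h[...,1]<60)
wT=ell(T,393,153,30,W,'wT');wS=ell(S,251,241,26,W,'wS')
fT=ell(T,199,219,23,F,'fT');fS=ell(S,419,213,20,F,'fS')
print('wheel',tri(S,wS,T,wT),plane(T,wT,.005),plane(S,wS,.005));print('flange',tri(S,fS,T,fT),plane(T,fT,.066),plane(S,fS,.066))
def yaw(a,b):
    v=b-a;return np.degrees(np.arctan2(v[1],v[0]))
cw=plane(T,wT,.006);print('wheel yaw',yaw(cw,plane(T,(379,139.7),.006)),yaw(plane(T,(384.7,145.4),.006),plane(T,(379,139.7),.006)))
def line(d,u,v,r,zs):
    c=d['color'][v-r:v+r,u-r:u+r];h=cv2.cvtColor(c,cv2.COLOR_RGB2HSV);m=((h[...,0]>18)&(h[...,0]<32)&(h[...,1]>150)&(h[...,2]>120)).astype(np.uint8)
    n,l,st,ce=cv2.connectedComponentsWithStats(m)
    for k in range(1,n):
        if st[k,4]<5: continue
        ys,xs=np.nonzero(l==k);p=np.c_[xs,ys]+[u-r,v-r];P=np.array([plane(d,q,zs)[:2] for q in p]);vx=cv2.fitLine(P.astype(np.float32),2,0,1e-4,1e-5).ravel();print(st[k],ce[k]+[u-r,v-r],'yaw',np.degrees(np.arctan2(vx[1],vx[0])),P.mean(0))
line(T,203,210,35,.06);line(S,416,222,30,.06)
a=cv2.resize(S['color'][190:260,380:460],(460,400),interpolation=cv2.INTER_CUBIC);b=cv2.resize(S['color'][220:262,230:274],(330,400),interpolation=cv2.INTER_CUBIC)
cv2.imwrite('pics/crop2.png',np.hstack([a,b])[:,:,::-1])
E
```

```text
wT [392.63119507 153.79541016] (42.43595504760742, 43.974788665771484) 106.5743408203125
wS [250.83181    241.47935677] (31.83782958984375, 38.099796295166016) 75.57901763916016
fT [198.69597626 219.16157532] (35.168487548828125, 37.784610748291016) 53.17353439331055
fS [418.4156723  215.01717567] (23.17205238342285, 28.634098052978516) 102.36285400390625
wheel [ 0.64980673 -0.21948534  0.00234243] [ 0.64926977 -0.21967143  0.005     ] [ 0.6513181 -0.2179837  0.005    ]
flange [0.49589978 0.17932367 0.06078211] [0.4956904  0.17684323 0.066     ] [0.49970136 0.17965448 0.066     ]
wheel yaw 42.930896336988255 43.90748200825955
[35 13  7 15 45] [206.37777778 194.73333333] yaw -13.161678 [0.5457256  0.16632944]
[27 32  5  6 19] [196.84210526 209.47368421] yaw -25.3066 [0.515599   0.18380879]
[29 20  5  8 24] [416.70833333 215.25      ] yaw -7.602849 [0.49685986 0.17578138]
[22 33  5  9 19] [410.21052632 229.52631579] yaw -11.769573 [0.54458387 0.16745117]
```

View pics/crop2.png

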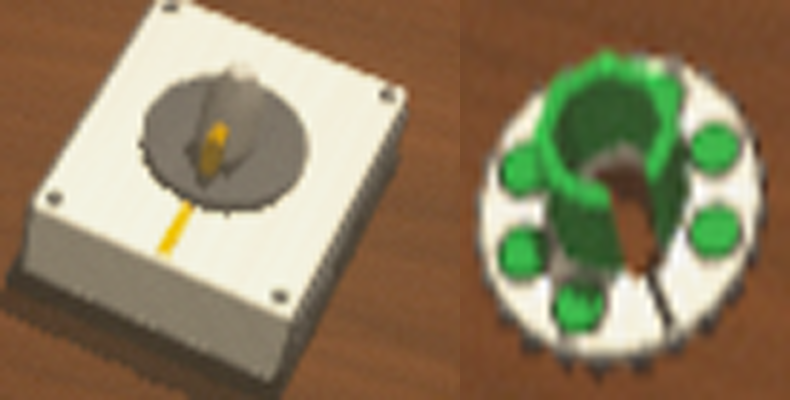

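The wheel is at (0.650, -0.219) with yaw 43°, and its z agrees with it lying on the table. The hub is at (0.496, 0.178) with yaw about -13.5°. I'm moving over the wheel, turning +27.7° in total.

Emit:
move_arm(
  series=[
    [3,2.4,0,0,0,2],
    [3,2.4,0,0,0,2],
    [3,2.4,0,0,0,2],
    [3,2.4,0,0,0,2],
    [3,2.4,0,0,0,2],
    [3,2.4,0,0,0,2],
    [3,2.4,0,0,0,2],
    [3,2.4,0,0,0,2],
  ],
  grip=1,
  force=30,
)

```text
clock: 1.5
position: [0.4059, -0.4099, 0.2143]
ee_rot: [3.024, 0.849, 0.0]
force: [-0.1, 0.3, -0.3]
width: 0.999
```

Emit:
move_arm(
  series=[
    [3,2.4,0,0,0,2],
    [3,2.4,0,0,0,2],
    [3,2.4,0,0,0,2],
    [3,2.4,0,0,0,2],
    [3,2.4,0,0,0,2],
    [3,2.4,0,0,0,1.7],
    [3,2.4,0,0,0,0],
    [3,2.4,0,0,0,0],
  ],
)

```text
clock: 2.3
position: [0.6458, -0.218, 0.2141]
ee_rot: [2.923, 1.151, 0.0]
force: [0.0, -0.8, 0.3]
width: 0.999
```

Emit:
move_arm(
  series=[
    [0,0,-2,0,0,0],
    [0,0,-2,0,0,0],
    [0,0,-2,0,0,0],
    [0,0,-2,0,0,0],
    [0,0,-1,0,0,0],
    [0,0,0,0,0,0],
  ],
)

```text
clock: 2.9
position: [0.6438, -0.2188, 0.1226]
ee_rot: [-2.922, -1.15, 0.004]
force: [0.3, 0.3, -0.2]
width: 1.004
```

Emit:
move_arm(
  series=[
    [0.6,0,-2,0,0,0],
    [0,0,-2,0,0,0],
    [0,0,-2,0,0,0],
    [0,0,-2,0,0,0],
    [0,0,-1,0,0,0],
    [0,0,0,0,0,0],
  ],
)

```text
clock: 3.5
position: [0.6501, -0.2187, 0.0327]
ee_rot: [-2.922, -1.151, 0.003]
force: [0.0, -1.2, -0.1]
width: 1.001
```

```bash
python3 - <<'E'
from h import *
S=imaging.get_image('scene');T=imaging.get_image('top')
a=cv2.resize(S['color'][205:265,215:285],(400,400),interpolation=cv2.INTER_CUBIC);b=cv2.resize(T['color'][115:185,358:428],(400,400),interpolation=cv2.INTER_CUBIC)
cv2.imwrite('pics/c3.png',np.hstack([a,b])[:,:,::-1])
E
```

```text
(no output)
```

View pics/c3.png

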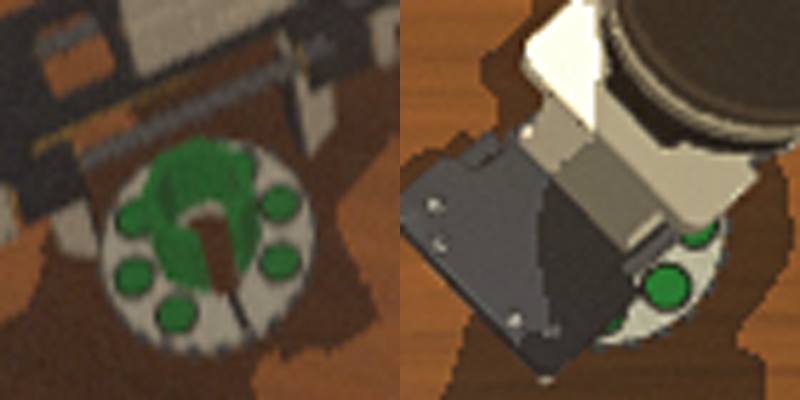

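The fingers straddle the collar, with scene wheel centre near (251,240) and the fingers at its left and right. Closing.

Emit:
move_arm(
  series=[
    [0,0,-0.3,0,0,0],
    [0,0,0,0,0,0],
  ],
)

```text
clock: 3.8
position: [0.6512, -0.219, 0.0317]
ee_rot: [2.922, 1.151, 0.001]
force: [-0.2, -0.5, 1.1]
width: 1.001
```

Emit:
move_arm(
  series=[
    [0,0,0,0,0,0],
    [0,0,0,0,0,0],
    [0,0,0,0,0,0],
    [0,0,0,0,0,0],
    [0,0,0,0,0,0],
    [0,0,0,0,0,0],
    [0,0,0,0,0,0],
  ],
  grip=0,
  force=30,
)

```text
clock: 4.5
position: [0.6507, -0.2189, 0.031]
ee_rot: [2.923, 1.151, -0.0]
force: [-0.3, 0.4, 1.2]
width: 0.437
```

Emit:
move_arm(
  series=[
    [0,0,1,0,0,0],
    [0,0,2,0,0,0],
    [0,0,3,0,0,0],
    [0,0,4,0,0,0],
    [0,0,4,0,0,0],
    [0,0,3,0,0,0],
    [0,0,0,0,0,0],
  ],
)

```text
clock: 5.2
position: [0.6535, -0.2193, 0.2075]
ee_rot: [2.918, 1.149, 0.012]
force: [0.4, -0.5, -0.1]
width: 0.005
```

```bash
python3 - <<'E'
from h import *
s=monitor.observe();print(s['position'],s['ee_rot'],s['width'])
S=imaging.get_image('scene');T=imaging.get_image('top')
cv2.imwrite('pics/c4.png',np.vstack([S['color'][80:320,120:480],T['color'][80:320,260:620]])[:,:,::-1])
E
```

```text
[ 0.65350042 -0.2193399   0.20753133] [2.91815309 1.14885377 0.01193055] 0.00484125893115974
```

View pics/c4.png

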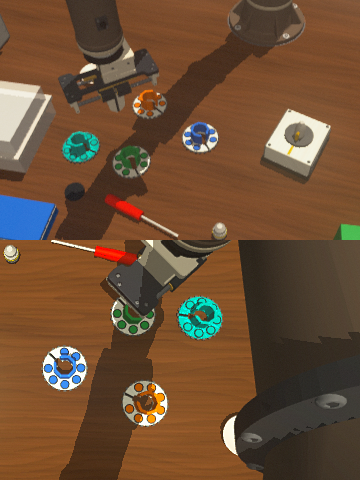

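```bash
python3 - <<'E'
from h import *
from scipy.spatial.transform import Rotation as Ro
s=monitor.observe();p=s['position'];R=Ro.from_rotvec(s['ee_rot']).as_matrix()
S=imaging.get_image('scene');T=imaging.get_image('top');out=[]
for d in(S,T):
    k=4;c=proj(d,p).astype(int);r=48
    u0,v0=np.clip(c-r,[0,0],[640-2*r,400-2*r]);im=cv2.resize(d['color'][v0:v0+2*r,u0:u0+2*r],None,fx=k,fy=k,interpolation=cv2.INTER_CUBIC).copy()
    for q,col in((p,(255,0,0)),(p+R@[0,0,.019],(255,0,255)),(p+R@[0,.065,.019],(0,255,255)),(p+R@[0,-.065,.019],(0,255,255)),(p+R@[.02,0,.019],(255,255,0)),((.65,-.219,.04),(0,255,0)),((.65,-.219,.0),(255,255,255))):
        x=(proj(d,q)-[u0,v0])*k+k/2
        if max(x)<2000:cv2.drawMarker(im,tuple(int(i) for i in x),col,cv2.MARKER_CROSS,14,2)
    out.append(im);print(u0,v0,proj(d,p))
cv2.imwrite('pics/c5.png',np.hstack(out)[:,:,::-1])
E
```

```text
190 144 [238.03358838 192.1836905 ]
366 73 [414.15880003 121.53214465]
```

View pics/c5.png

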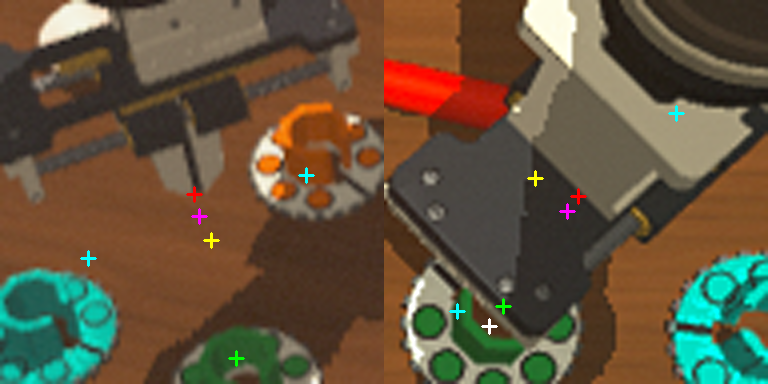

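The wheel did not move and the fingers shut on nothing. The closed tips appear about 6 px above where the reported TCP puts them in the scene view. I'll locate the closed tips in both views from a spot where both cameras see them.

Emit:
move_arm(
  series=[
    [-3.5,2.4,0,0,0,0],
    [-3.5,2.4,0,0,0,0],
    [-3.5,2.4,0,0,0,0],
    [-3.5,2.4,0,0,0,0],
    [-3.5,2.4,0,0,0,0],
    [-3.5,2.4,0,0,0,0],
    [-3,2.4,0,0,0,0],
    [0,0,0,0,0,0],
  ],
)

```text
clock: 6.2
position: [0.4061, -0.0484, 0.2]
ee_rot: [-2.92, -1.156, 0.006]
force: [0.5, -1.0, -0.3]
width: 0.005
```

```bash
cat >tip.py <<'E'
from h import *
import sys
from scipy.spatial.transform import Rotation as Ro
s=monitor.observe();p=s['position'];R=Ro.from_rotvec(s['ee_rot']).as_matrix();print(p,s['ee_rot'],s['width'])
out=[]
for n in('scene','top'):
    d=imaging.get_image(n);print(n,'cam at',-cam(d)[1].T@cam(d)[2])
    k=4;c=proj(d,p).astype(int);r=48
    u0,v0=np.clip(c-r,[0,0],[640-2*r,400-2*r]);im=cv2.resize(d['color'][v0:v0+2*r,u0:u0+2*r],None,fx=k,fy=k,interpolation=cv2.INTER_CUBIC).copy()
    for q,col in((p,(255,0,0)),(p+R@[0,0,.019],(255,0,255)),(p+R@[.02,0,.019],(255,255,0))):
        x=(proj(d,q)-[u0,v0])*k+k/2;cv2.drawMarker(im,tuple(int(i) for i in x),col,cv2.MARKER_CROSS,10,1)
    out.append(im);print(u0,v0,proj(d,p),proj(d,p+R@[0,0,.019]))
cv2.imwrite(sys.argv[1],np.hstack(out)[:,:,::-1])
E
python3 tip.py pics/c6.png
```

```text
[ 0.40610156 -0.04836989  0.19999255] [-2.91959026 -1.15566847  0.00618071] 0.004887242424290371
scene cam at [1.22063554 0.15928427 0.98779214]
292 85 [340.62240085 133.68402153] [340.53243317 139.24127575]
top cam at [ 0.43482423 -0.07087981  0.794665  ]
260 222 [308.90400804 270.19629193] [309.35409971 269.67968511]
```

View pics/c6.png

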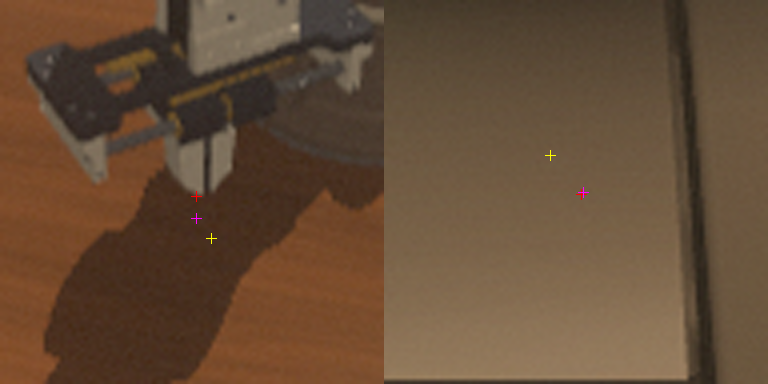

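Emit:
move_arm(
  series=[
    [-1,0,-4,0,0,0],
    [-1,0,-4,0,0,0],
    [-1,0,-4,0,0,0],
    [0,0,-3,0,0,0],
    [0,0,-1.5,0,0,0],
    [0,0,0,0,0,0],
  ],
)

```text
clock: 6.9
position: [0.3797, -0.0513, 0.0338]
ee_rot: [-2.921, -1.149, 0.007]
force: [0.5, 1.0, 0.7]
width: 0.003
```

```bash
python3 tip.py pics/c7.png
```

```text
[ 0.3797099  -0.05132681  0.03380709] [-2.92149246 -1.14913205  0.00661103] 0.0029312208135739387
scene cam at [1.22063554 0.15928427 0.98779214]
293 123 [341.26994232 171.00646346] [341.18671418 175.50747819]
top cam at [ 0.43482423 -0.07087981  0.794665  ]
265 231 [313.34064349 279.56268978] [313.58241934 278.9288009 ]
```

View pics/c7.png

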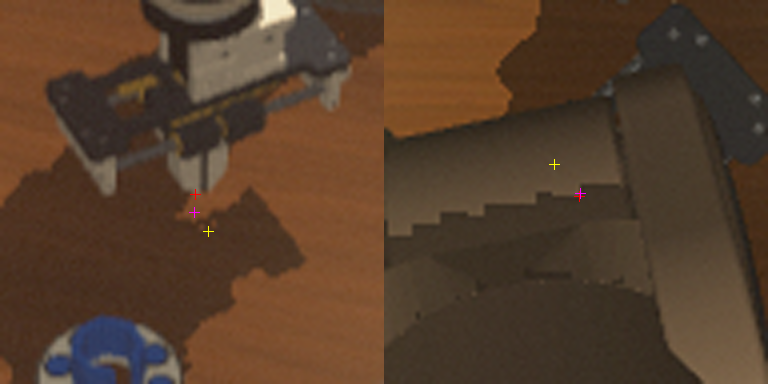

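Emit:
move_arm(
  series=[
    [0,0,-0.3,0,0,0],
    [0,0,-0.3,0,0,0],
    [0,0,-0.3,0,0,0],
    [0,0,-0.3,0,0,0],
    [0,0,-0.3,0,0,0],
    [0,0,0,0,0,0],
  ],
)

```text
clock: 7.6
position: [0.3805, -0.0509, 0.0208]
ee_rot: [-2.923, -1.151, 0.001]
force: [1.2, -0.7, 0.2]
width: 0.004
```

Emit:
move_arm(
  series=[
    [0,0,-0.2,0,0,0],
    [0,0,-0.2,0,0,0],
    [0,0,0,0,0,0],
  ],
)

```text
clock: 7.9
position: [0.3806, -0.0509, 0.0168]
ee_rot: [-2.923, -1.151, 0.0]
force: [-0.1, 0.2, 0.1]
width: 0.004
```

Emit:
move_arm(
  series=[
    [0,0,-0.2,0,0,0],
    [0,0,0,0,0,0],
  ],
)

```text
clock: 8.1
position: [0.3807, -0.0509, 0.0149]
ee_rot: [-2.923, -1.151, 0.0]
force: [0.3, 0.1, -0.1]
width: 0.006
```

No contact even below 0.019, so the tips really do stand higher than stated. Probing further down.

Emit:
move_arm(
  series=[
    [0,0,-0.2,0,0,0],
    [0,0,-0.2,0,0,0],
    [0,0,-0.2,0,0,0],
    [0,0,0,0,0,0],
  ],
)

```text
clock: 8.5
position: [0.3806, -0.0509, 0.0088]
ee_rot: [-2.923, -1.151, 0.001]
force: [0.4, 0.3, -0.2]
width: 0.007
```

Emit:
move_arm(
  series=[
    [0,0,-0.2,0,0,0],
    [0,0,-0.2,0,0,0],
    [0,0,0,0,0,0],
  ],
)

```text
clock: 8.8
position: [0.3806, -0.0509, 0.0048]
ee_rot: [-2.923, -1.151, 0.0]
force: [-0.1, -0.4, -0.1]
width: 0.003
```

Emit:
move_arm(
  series=[
    [0,0,-0.2,0,0,0],
    [0,0,-0.1,0,0,0],
    [0,0,0,0,0,0],
  ],
)

```text
clock: 9.1
position: [0.3807, -0.0509, 0.0019]
ee_rot: [-2.923, -1.151, 0.0]
force: [-0.1, -0.4, -1.0]
width: 0.004
```

Emit:
move_arm(
  series=[
    [0,0,-0.1,0,0,0],
    [0,0,-0.1,0,0,0],
    [0,0,-0.1,0,0,0],
    [0,0,0,0,0,0],
  ],
)

```text
clock: 9.5
position: [0.3807, -0.0509, -0.0011]
ee_rot: [-2.923, -1.151, 0.0]
force: [-0.3, -0.1, 0.1]
width: 0.004
```

Emit:
move_arm(
  series=[
    [0,0,-0.1,0,0,0],
    [0,0,-0.1,0,0,0],
    [0,0,-0.1,0,0,0],
    [0,0,0,0,0,0],
  ],
)

```text
clock: 9.9
position: [0.3807, -0.0509, -0.0041]
ee_rot: [-2.923, -1.151, 0.0]
force: [-0.2, 0.1, 0.1]
width: 0.005
```

Emit:
move_arm(
  series=[
    [0,0,-0.1,0,0,0],
    [0,0,-0.1,0,0,0],
    [0,0,-0.1,0,0,0],
    [0,0,0,0,0,0],
  ],
)

```text
clock: 10.3
position: [0.3807, -0.0509, -0.0071]
ee_rot: [-2.923, -1.151, 0.0]
force: [-0.6, 0.3, 0.3]
width: 0.005
```

Emit:
move_arm(
  series=[
    [0,0,-0.1,0,0,0],
    [0,0,-0.1,0,0,0],
    [0,0,-0.1,0,0,0],
    [0,0,0,0,0,0],
  ],
)

```text
clock: 10.7
position: [0.3807, -0.0509, -0.0101]
ee_rot: [-2.923, -1.151, 0.0]
force: [0.2, -0.1, -0.1]
width: 0.004
```

```bash
python3 tip.py pics/c8.png
```

```text
[ 0.38067563 -0.0508803  -0.01008642] [-2.92307992e+00 -1.15100989e+00  2.91819297e-04] 0.0036532859236416194
scene cam at [1.22063554 0.15928427 0.98779214]
293 133 [341.11749269 181.5779092 ] [341.02702754 185.86782858]
top cam at [ 0.43482423 -0.07087981  0.794665  ]
265 229 [313.69139562 277.5779811 ] [313.91723965 276.98417129]
```

View pics/c8.png

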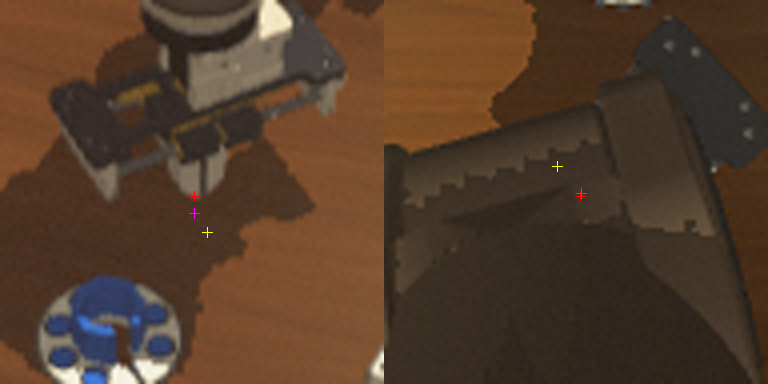

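The tips are at least 10 mm above the reported TCP. I need a two-view fix of the tip, so I'm moving to where the top camera sees it obliquely, turned broadside.

Emit:
move_arm(
  series=[
    [0,0,4,0,0,0],
    [0,0,5,0,0,0],
    [0,0,5,0,0,0],
    [0,0,5,0,0,0],
    [0,-3,0,0,0,5],
    [0,-4.5,0,0,0,5],
    [0.5,-4.5,0,0,0,5],
    [0.5,-4.5,0,0,0,5],
  ],
)

```text
clock: 11.6
position: [0.3905, -0.2176, 0.1804]
ee_rot: [2.675, 1.646, 0.0]
force: [1.1, 0.1, 0.0]
width: 0.004
```

Emit:
move_arm(
  series=[
    [0.5,-4.5,0,0,0,5],
    [0.5,-4.5,0,0,0,5],
    [0.5,-4.5,0,0,0,5],
    [0.5,-4.5,0,0,0,5],
    [0.5,-4.5,-2,0,0,4],
    [0.5,-3,-2,0,0,0],
    [0,0,0,0,0,0],
    [0,0,0,0,0,0],
  ],
)

```text
clock: 12.4
position: [0.4202, -0.4706, 0.139]
ee_rot: [-2.279, -2.159, -0.001]
force: [0.5, 0.8, -0.3]
width: 0.005
```

```bash
python3 tip.py pics/c9.png
```

```text
[ 0.42020059 -0.47061366  0.13895317] [-2.27867064e+00 -2.15945903e+00 -6.52295265e-04] 0.005314590021048338
scene cam at [1.22063554 0.15928427 0.98779214]
141 77 [189.53215676 125.14277476] [191.23122663 130.31345879]
top cam at [ 0.43482423 -0.07087981  0.794665  ]
506 215 [554.88830116 263.85807182] [548.25952471 263.53249787]
```

View pics/c9.png

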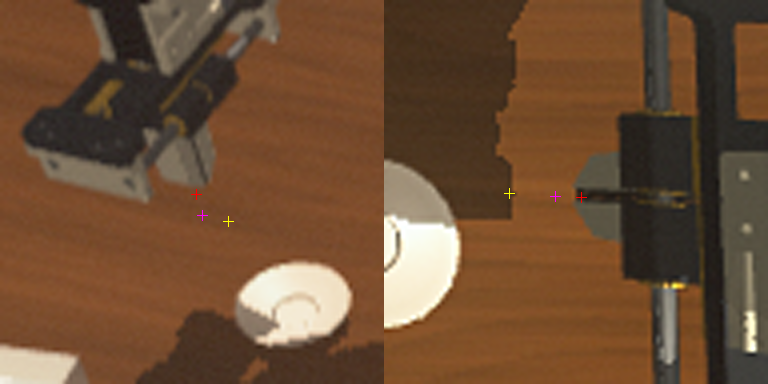

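```bash
python3 - <<'E'
from h import *
p=monitor.observe()['position'];S=imaging.get_image('scene');T=imaging.get_image('top')
for b in((553.3,263.3),(552.5,263.3)):
  for a in((190.5,123.3),(192.5,123.3),(188,122.5)):
    X=tri(S,a,T,b);print(np.round((X-p)*1000,1),proj(S,X)-a,proj(T,X)-b)
# ascii-free check: same tip pixel from closed poses (yaw 43)
for P,a in(((.6535,-.2193,.2075),(190+48,144+47.5)),((.4061,-.0484,.2),(292+50.2,85+47.7)),((.3797,-.0513,.0338),(293+50.2,123+47.5)),((.3807,-.0509,-.0101),(293+50.2,133+48.2))):
  print([np.round((plane(S,a,P[2]+h)-P)*1000,1) for h in(0,.01,.02,.03)])
E
```

```text
[0.2 5.9 7.4] [0.29238592 0.1374671 ] [ 0.7050799 -0.158123 ]
[-0.4  9.8  9. ] [-0.42451895 -0.20191916] [-1.02490982  0.2218895 ]
[1.3 2.4 8.7] [1.32380999 0.61201202] [ 3.19624805 -0.752343  ]
[0.4 6.5 7.4] [0.47018774 0.21960535] [ 1.13352607 -0.25661003]
[-0.3 10.4  9. ] [-0.24715023 -0.11678872] [-0.59651554  0.13040878]
[1.5 3.  8.7] [1.50172158 0.68961632] [ 3.62484866 -0.86089168]
[array([-0.5,  2. ,  0. ]), array([ 6.8,  6.8, 10. ]), array([14.1, 11.6, 20. ]), array([21.4, 16.5, 30. ])]
[array([-4.4,  2.9,  0. ]), array([ 5.9,  5.5, 10. ]), array([16.3,  8.1, 20. ]), array([26.7, 10.7, 30. ])]
[array([-3.3,  4.7,  0. ]), array([ 5.6,  6.8, 10. ]), array([14.4,  9. , 20. ]), array([23.3, 11.2, 30. ])]
[array([-3. ,  5.4,  0. ]), array([ 5.4,  7.5, 10. ]), array([13.9,  9.5, 20. ]), array([22.3, 11.6, 30. ])]
```

Two views put the closed tips 10 mm above the reported TCP and about 8.5 mm along tool +x, the same in both yaws. It also matches the missed grasp and the probe that found no contact. I'll correct for this: grasp at TCP about (0.644, -0.225, 0.000).

Emit:
move_arm(
  series=[
    [2.8,3,0,0,0,-5.5],
    [2.8,3,0,0,0,-5.5],
    [2.8,3,0,0,0,-5.5],
    [2.8,3,0,0,0,-5.5],
    [2.8,3,0,0,0,-5.5],
    [2.8,3,0,0,0,-5.5],
    [2.8,3.2,0,0,0,-5.5],
    [2.8,3.3,0,0,0,-5],
  ],
  grip=1,
)

```text
clock: 13.4
position: [0.6459, -0.2237, 0.1413]
ee_rot: [2.919, 1.159, 0.002]
force: [1.6, 0.4, -0.2]
width: 0.651
```

Emit:
move_arm(
  series=[
    [0,0,-2,0,0,0],
    [0,0,-3,0,0,0],
    [0,0,-3,0,0,0],
    [0,0,-2,0,0,0],
    [0,0,0,0,0,0],
    [0,0,0,0,0,0],
  ],
)

```text
clock: 14.0
position: [0.6452, -0.2253, 0.0412]
ee_rot: [2.917, 1.165, 0.001]
force: [0.4, 0.6, 0.1]
width: 1.0
```

Emit:
move_arm(
  series=[
    [-0.1,0,-1,0,0,0],
    [0,0,-1,0,0,0],
    [0,0,-1,0,0,0],
    [0,0,-0.5,0,0,0],
    [0,0,-0.5,0,0,0],
    [0,0,0,0,0,0],
  ],
)

```text
clock: 14.6
position: [0.6433, -0.2257, -0.0009]
ee_rot: [-2.917, -1.163, 0.002]
force: [-0.2, 0.7, 0.4]
width: 0.998
```

Emit:
move_arm(
  series=[
    [0,0,0,0,0,0],
    [0,0,0,0,0,0],
    [0,0,0,0,0,0],
    [0,0,0,0,0,0],
    [0,0,0,0,0,0],
    [0,0,0,0,0,0],
    [0,0,0,0,0,0],
    [0,0,0,0,0,0],
  ],
  grip=0,
  force=30,
)

```text
clock: 15.4
position: [0.6438, -0.2259, 0.0001]
ee_rot: [2.918, 1.164, 0.0]
force: [0.4, 0.4, 1.0]
width: 0.501
```

Gripped: width 0.501 is 46 mm. Lifting, then carrying to above the hub with a turn of -56.2°.

Emit:
move_arm(
  series=[
    [0,0,1,0,0,0],
    [0,0,2,0,0,0],
    [0,0,3,0,0,0],
    [0,0,4,0,0,0],
    [0,0,4,0,0,0],
    [0,0,3,0,0,0],
    [0,0,0,0,0,0],
  ],
)

```text
clock: 16.1
position: [0.6464, -0.2267, 0.1761]
ee_rot: [2.913, 1.161, 0.011]
force: [-0.4, -0.1, -0.7]
width: 0.499
```

Emit:
move_arm(
  series=[
    [-0.8,2.1,0,0,0,-3],
    [-1.5,3.8,0,0,0,-5],
    [-1.5,4,0,0,0,-5.5],
    [-1.5,4,0,0,0,-5.5],
    [-1.5,4,0,0,0,-5.5],
    [-1.5,4,0,0,0,-5.5],
    [-1.5,4,0,0,0,-5.5],
    [-1.5,4,0,0,0,-5.5],
  ],
)

```text
clock: 16.9
position: [0.5294, 0.0745, 0.1697]
ee_rot: [3.141, 0.062, -0.001]
force: [0.7, -0.0, -1.1]
width: 0.496
```

Emit:
move_arm(
  series=[
    [-1.5,4,0,0,0,-5.5],
    [-1.5,4,0,0,0,-5.5],
    [-1.2,2.7,0,0,0,-4.2],
    [0,0,0,0,0,0],
    [0,0,0,0,0,0],
  ],
)

```text
clock: 17.4
position: [0.4881, 0.1803, 0.1697]
ee_rot: [3.122, -0.344, -0.001]
force: [0.9, -0.5, -1.2]
width: 0.5
```

```bash
python3 - <<'E'
from h import *
S=imaging.get_image('scene');T=imaging.get_image('top');z=.1697;W=np.array([.4967,.1784,z]);yw=np.radians(-12.6);out=[]
o=min(outline_of('scene','green_wheel'),key=lambda o:np.hypot(*(np.array(o['rect'][:2])+np.array(o['rect'][2:])/2-proj(S,W))));print(o['p'],o['rect'],proj(S,W))
a=np.linspace(0,2*np.pi,60)
for d,(u0,v0,w,h) in((S,(370,140,95,125)),(T,(150,160,95,125))):
    k=4;im=cv2.resize(d['color'][v0:v0+h,u0:u0+w],None,fx=k,fy=k,interpolation=cv2.INTER_CUBIC).copy()
    def pl(P,col):
        cv2.polylines(im,[np.array([((proj(d,q)-[u0,v0])*k+k/2) for q in P]).astype(np.int32)],False,col,1)
    pl([W+[.05*np.cos(t),.05*np.sin(t),.0] for t in a],(255,0,0))
    pl([np.array([.497,.178,.066])+[.036*np.cos(t),.036*np.sin(t),0] for t in a],(255,0,255))
    e=np.array([np.cos(yw),np.sin(yw),0]);pl([W+e*.027+[0,0,.006],W+e*.05+[0,0,.006]],(255,0,0))
    out.append(im)
cv2.imwrite('pics/c10.png',np.hstack(out)[:,:,::-1])
# disc fit: near edge (lower) of mask vs model, by shifting (dx,dy) of union silhouette disc+collar
def sil(dx,dy):
    m=np.zeros((400,640),np.uint8)
    P=[proj(S,W+[dx+r*np.cos(t),dy+r*np.sin(t),hh]) for r,hs in((.05,(0,.006)),) for hh in hs for t in a]
    cv2.fillConvexPoly(m,cv2.convexHull(np.array(P,np.float32)).round().astype(np.int32),1);return m
M=o['mask'];ys,xs=np.nonzero(M);print('mask',xs.min(),xs.max(),ys.min(),ys.max());s=sil(0,0);y2,x2=np.nonzero(s);print('model',x2.min(),x2.max(),y2.min(),y2.max())
E
```

```text
0.69 [403.3, 167.4, 42.2, 37.9] [424.58011728 187.2031777 ]
mask 405 446 168 203
model 403 447 170 204
```

View pics/c10.png

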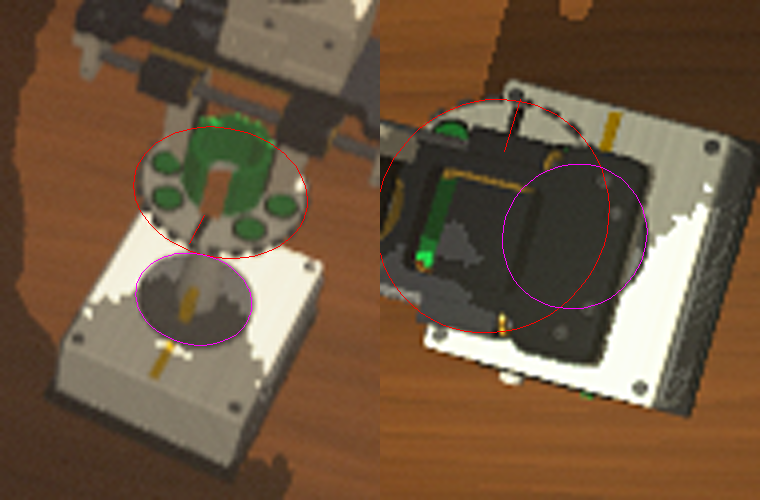

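The model overlay agrees in both views: the red disc outline and black line match the held wheel, and the magenta circle matches the flange at scene crop (194,300). The disc sits within about 1 px (2–3 mm). I'm nudging x by +1 mm and lowering.

Emit:
move_arm(
  series=[
    [0.1,0,-2,0,0,0],
    [0,0,-2,0,0,0],
    [0,0,-1,0,0,0],
    [0,0,-0.5,0,0,0],
    [0,0,-0.5,0,0,0],
    [0,0,-0.5,0,0,0],
    [0,0,0,0,0,0],
  ],
)

```text
clock: 18.25
position: [0.4897, 0.18, 0.1049]
ee_rot: [3.122, -0.348, -0.0]
force: [0.2, -0.3, -1.4]
width: 0.497
```

Emit:
move_arm(
  series=[
    [0,0,-0.5,0,0,0],
    [0,0,-0.5,0,0,0],
    [0,0,0,0,0,0],
  ],
)

```text
clock: 18.55
position: [0.4893, 0.18, 0.0944]
ee_rot: [3.122, -0.348, -0.001]
force: [-0.4, -0.6, -1.7]
width: 0.499
```

Emit:
move_arm(
  series=[
    [0,0,-0.3,0,0,0],
    [0,0,-0.3,0,0,0],
    [0,0,-0.3,0,0,0],
    [0,0,0,0,0,0],
  ],
)

```text
clock: 18.95
position: [0.4895, 0.18, 0.0856]
ee_rot: [3.122, -0.348, -0.001]
force: [-1.0, 0.5, -2.1]
width: 0.501
```

Emit:
move_arm(
  series=[
    [0,0,-0.3,0,0,0],
    [0,0,-0.3,0,0,0],
    [0,0,-0.3,0,0,0],
    [0,0,0,0,0,0],
  ],
)

```text
clock: 19.35
position: [0.4894, 0.18, 0.0766]
ee_rot: [3.122, -0.348, -0.001]
force: [0.9, 0.2, -1.9]
width: 0.5
```

The wheel is past the top of the key with no side force. Continuing to the flange in small steps.

Emit:
move_arm(
  series=[
    [0,0,-0.3,0,0,0],
    [0,0,-0.3,0,0,0],
    [0,0,-0.2,0,0,0],
    [0,0,0,0,0,0],
  ],
)

```text
clock: 19.75
position: [0.4895, 0.18, 0.0687]
ee_rot: [3.122, -0.348, -0.001]
force: [0.5, 0.0, -1.1]
width: 0.501
```

Emit:
move_arm(
  series=[
    [0,0,-0.1,0,0,0],
    [0,0,-0.1,0,0,0],
    [0,0,0,0,0,0],
  ],
)

```text
clock: 20.05
position: [0.4897, 0.1801, 0.067]
ee_rot: [3.122, -0.348, -0.0]
force: [-0.6, -1.0, -1.5]
width: 0.499
```

Emit:
move_arm(
  series=[
    [0,0,-0.1,0,0,0],
    [0,0,0,0,0,0],
  ],
)

```text
clock: 20.25
position: [0.4898, 0.1801, 0.0661]
ee_rot: [-3.122, 0.348, -0.0]
force: [-0.1, -0.3, -1.0]
width: 0.501
```

Emit:
move_arm(
  series=[
    [0,0,-0.1,0,0,0],
    [0,0,0,0,0,0],
  ],
)

```text
clock: 20.45
position: [0.4899, 0.1801, 0.066]
ee_rot: [-3.122, 0.348, -0.001]
force: [-3.3, -2.1, 11.5]
width: 0.498
```

Firm contact at TCP z = 0.066, matching the flange height. Releasing and backing off.

Emit:
move_arm(
  series=[
    [0,0,0,0,0,0],
    [0,0,0,0,0,0],
    [0,0,0,0,0,0],
    [0,0,0,0,0,0],
    [0,0,0,0,0,0],
    [0,0,0,0,0,0],
    [0,0,0,0,0,0],
  ],
  grip=1,
)

```text
clock: 21.15
position: [0.4897, 0.1801, 0.065]
ee_rot: [3.122, -0.348, -0.0]
force: [0.2, 0.3, -0.8]
width: 0.993
```

Emit:
move_arm(
  series=[
    [0,0,1,0,0,0],
    [0,0,2,0,0,0],
    [0,0,4,0,0,0],
    [0,0,5,0,0,0],
    [0,0,3,0,0,0],
    [-2,-3,0,0,0,0],
    [-2,-4.5,0,0,0,0],
    [-2,-4.5,0,0,0,0],
  ],
)

```text
clock: 21.95
position: [0.4291, 0.0592, 0.2159]
ee_rot: [-3.122, 0.346, -0.002]
force: [1.1, -1.0, -0.2]
width: 0.998
```

Emit:
move_arm(
  series=[
    [-2,-4.5,0,0,0,0],
    [0,-4.5,0,0,0,0],
    [0,-4.5,0,0,0,0],
    [0,-3,0,0,0,0],
    [0,0,0,0,0,0],
  ],
)

```text
clock: 22.45
position: [0.4093, -0.1091, 0.216]
ee_rot: [3.12, -0.358, 0.002]
force: [-0.8, 0.3, 0.3]
width: 0.999
```

```bash
python3 - <<'E'
from h import *
S=imaging.get_image('scene');T=imaging.get_image('top')
res={}
for n,d in(('scene',S),('top',T)):
    want=proj(d,(.497,.178,.072));os=outline_of(n,'green_wheel')
    for o in os: print(n,o['p'],o['rect'])
    u,v=want.astype(int);r=34
    h=cv2.cvtColor(d['color'][v-r:v+r,u-r:u+r],cv2.COLOR_RGB2HSV)
    o=min(os,key=lambda o:np.hypot(o['rect'][0]+o['rect'][2]/2-u,o['rect'][1]+o['rect'][3]/2-v))
    ys,xs=np.nonzero(o['mask']);ext=[xs.min(),xs.max(),ys.min(),ys.max()]
    a=np.linspace(0,2*np.pi,90)
    for z in(.066,.071,.091):
        P=np.array([proj(d,(.497+.05*np.cos(t),.178+.05*np.sin(t),z+q)) for t in a for q in(0,.006)]+[proj(d,(.497+.0249*np.cos(t),.178+.0249*np.sin(t),z+.04)) for t in a])
        print(n,'z',z,'model',P.min(0).round(1),P.max(0).round(1),'mask',ext)
    # black keyway line on disc top: darkest angle on ring r=35..47mm
    g=cv2.cvtColor(d['color'],cv2.COLOR_RGB2GRAY)
    val=[(np.mean([g[tuple(proj(d,(.497+q*np.cos(t),.178+q*np.sin(t),.072))[::-1].round().astype(int))] for q in(.032,.036,.04,.044)]),round(np.degrees(t))) for t in np.radians(np.arange(-40,20,3))]
    print(n,'dark',[(int(x),y) for x,y in val])
E
```

```text
scene 0.71 [400.2, 196.5, 36.0, 34.9]
scene 0.63 [183.3, 208.0, 39.2, 34.9]
scene z 0.066 model [397.8 196.2] [438.6 230.5] mask [np.int64(399), np.int64(438), np.int64(197), np.int64(230)]
scene z 0.071 model [398.1 195. ] [439.  229.3] mask [np.int64(399), np.int64(438), np.int64(197), np.int64(230)]
scene z 0.091 model [399.  189.7] [440.4 224.5] mask [np.int64(399), np.int64(438), np.int64(197), np.int64(230)]
scene dark [(175, -40), (201, -37), (207, -34), (214, -31), (214, -28), (212, -25), (240, -22), (240, -19), (224, -16), (158, -13), (81, -10), (155, -7), (211, -4), (239, -1), (230, 2), (225, 5), (209, 8), (209, 11), (206, 14), (199, 17)]
top 0.94 [437.8, 135.3, 47.0, 41.9]
top 0.58 [172.7, 195.4, 51.8, 45.4]
top z 0.066 model [171.8 193.1] [223.3 243.9] mask [np.int64(173), np.int64(222), np.int64(194), np.int64(242)]
top z 0.071 model [170.8 192.7] [222.6 243.9] mask [np.int64(173), np.int64(222), np.int64(194), np.int64(242)]
top z 0.091 model [166.5 191.1] [219.8 243.6] mask [np.int64(173), np.int64(222), np.int64(194), np.int64(242)]
top dark [(189, -40), (228, -37), (230, -34), (226, -31), (226, -28), (228, -25), (252, -22), (254, -19), (234, -16), (53, -13), (92, -10), (247, -7), (254, -4), (253, -1), (251, 2), (226, 5), (227, 8), (226, 11), (230, 14), (111, 17)]
```

Both views show the wheel seated. The silhouettes match the model at z = 0.066 and not a raised one, and the keyway line is at -10 to -13°. Signing off.

```bash
python3 -c "
from cell import workorder;print(workorder.sign_off())"
```

```text
the job is handed in; nothing more can be done
None
```

The green wheel is on the hub, sitting flat on the dark flange with its keyway over the yellow key. I lowered it, released it and backed the arm away, and handed in at about 22.6 s. I never touched the amber, blue or turquoise wheels; I did not measure them again afterwards.

- **Missed first grasp:** the fingers shut on nothing, just above the collar, and the wheel did not move. Two camera views and a probe towards the table that met no contact showed why. The real fingertips are about 29 mm higher than the interface text says and about 8.5 mm along tool +x. I corrected for that, and the second grasp closed at 46 mm across the collar.
- **Seating:** the wheel went down without noticeable side force. Firm contact of about 11.5 N came at tool height 0.066 m, which is the flange height.
- **Last checks after release:** in both cameras the wheel's outline matches a model at 66 mm height to 1–2 px, and does not match one 25 mm higher. The keyway line lies at about -10° to -13°, against about -12.7° for the hub.
- **Disagreement:** the two cameras differed by 2–4 mm on the starting positions. That was small enough not to affect the fit.

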